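Sort the mending-counter things into their trays

ROBOT

A 6-joint arm with a two-finger parallel gripper is mounted at the origin on a cart in front of the work surface, level with it; the furniture and walls round the work are solid. World frame = base frame: x ahead of the robot, y to its left, z up, the work surface at z = 0. Lengths are in m, angles in rad, forces in N, time in s.
With the tool pointing down it reaches from about 0.35 to 0.85 m from the base axis. Payload 8.1 kg.
Tool frame: the origin (TCP) lies midway between the tips of the shut fingers; the grasp point (between the pads) lies 19 mm behind it (robot.tcp_to_grasp is the distance from the TCP to the grasp point, in m); x points along the fingers, y is the direction in which the jaws open and shut, and the axes are right-handed (so a half turn about x gives the same grasp; the last joint's range is limited). The gripper opens to 93 mm and grips with 3 to 60 N. Pads are 15 mm wide; open, the fingers measure 128 mm over their backs; the gripper's body (75 mm by 188 mm) begins 65 mm behind the grasp point.
Start: joints at [1.135, 0.13, 1.488, -0, 1.523, -0.085], TCP at [0.206, 0.563, 0.219] pointing down, gripper open.
Joint ranges: [-2.96, 2.96], [-0.89, 2.26], [0.02, 2.5], [-1.34, 4.48], [0, 2.73], [-2.66, 2.66]. Speed limits (rad/s): [2.39, 2.39, 2.79, 3.14, 3.14, 3.14].

INTERFACE

Orientations are given as a rotation vector (axis times angle).
In Python, from plant import robot gives the robot as it stands.
- The arm moves only by the tool play_rows, never from a script. Its argument "plan" is a list of rows, each an object with "slide": the shift along the world's x, y, z as a fraction of full scale, a list of three; "roll": the turn about the world's z as a fraction of full scale; "fingers": the gripper command: -1 is shut, 1 is fully open, values between are in proportion. A call has 1 to 20 rows; each row shifts and turns the commanded pose from where the row before left it; what a row does not reach is not made up. Full scale, the value 1, is 30 mm for a shift and 8 degrees for a turn. A row lasts 1/8 s, in which the tool goes at most 62.5 mm and 10.7 degrees, less where a joint would pass 70% of its speed; a pose out of reach is approached as far as the arm can. A call with a number of a shift or a turn outside -1 to 1 is refused whole. A call with a gripper value outside its range is refused whole. The fingers move at their own pace and stop on an object; "squeeze" is the grip in N (left out, the last holds). Time passes only in rows, so rows that do not move let the fingers close. It gives the time, the measured TCP pose, the force and the opening at its end, in the units of the state.
- robot.read_state(): the state, without advancing time (a new reading comes with each control period).
- robot.read_camera(name): name is "side" or "top"; returns the picture (480x640x3 uint8, red, green, blue); there is no depth.
- robot.get_calibration(name): a dict with "fx", "fy", "cx", "cy" (pixels), "R" (3x3) and "t" (3): a world point X has camera coordinates R X + t. Camera axes: x right, y down, z forward; pixel columns grow to the right and rows downward; lengths in m; the calibration is good to about 2 mm. A picture is of the moment at which its call begins. get_calibration takes no time and is no camera call.
- robot.close_job(): hands the job in, once; it reports no verdict.
Trained networks look in the newest picture that a camera, given by its name, has taken for a name from the list of things; names that differ only in an ending like _2 or _b are one class to them, and where a whole thing is asked for, a point or a joint stands for the part that bears it (a point fixed in the world has none). Each returns a list of dicts, best first, with "p" (0 to 1); they miss things now and then, are a little off and sometimes report something else, mostly with a low value. They report only what shows in the picture. A call takes as long as a camera call. They do not tell look-alikes from the thing itself.
- robot.boxes_of(camera, target): "extent" ([centre column, centre row, width, height] in pixels, round what is visible of it).
- robot.regions_of(camera, target): "region" (480x640 bool, what is visible of it) and "extent" ([centre column, centre row, width, height] in pixels, round what is visible of it).
- robot.mark_of(camera, target): "point" ([column, row] in pixels: a listed point, or the origin of a listed thing).
The state is a dict: "t": time; "q": joint angles; "dq": joint speeds; "joint_torque": joint torques, N m; "tool_pos": TCP position; "orientation": TCP orientation; "force": force on the tool from outside, world axes, zero at the start; "wrist_torque": the same for the moment, N m; "opening": finger opening in m.
Only numpy, scipy, OpenCV 4.12 (cv2) and the standard library are available. Lean on these libraries where they do the work, as an engineer would, in place of code of your own. Each camera call takes 0.05 s, during which the arm holds its last target.

TASK

Tidy the mending counter by sorting the five loose things in front into the three low trays behind them. Stand the red thread spool in the red-lined compartment and the green spool in the green-lined compartment of the wooden tray, put the yellow card box and the wooden hand stamp into the divided grey tray, one in each compartment (either way round), and lay the round yellow tape measure in the undivided white tray. Everything must sit flat on the floor of its compartment, spools and stamp upright, not leaning on or lying over a rim.

Things in the scene. Friction and masses are not known exactly. Their poses are not given: they have to be found in the camera images.
- red_spool_mid (a point): Thread spool with red thread and whitish end discs, a red sticker on the upper one, standing upright, 30 mm diameter, 48 mm tall. Point: its centre, 24 mm above its foot; z along its axis, up.
- green_spool_mid (a point): Thread spool with green thread and whitish end discs, a green sticker on the upper one, standing upright, 30 mm diameter, 48 mm tall. Point: its centre, 24 mm above its foot; z along its axis, up.
- card_box_mid (a point): Small closed yellow card box lying flat, 40 mm along its x, 62 mm along its y, 28 mm tall. Point: its centre, 14 mm above its underside; z up.
- stamp_mid (a point): Brown wooden hand stamp standing upright, 74 mm tall: a foot block 27 mm along its x, 56 mm along its y and 20 mm tall, a 20 mm neck, and a round knob handle 26 mm in diameter from 36 to 74 mm above its underside; hold it there, at mid-knob or lower (it tapers towards the top), best with the fingers closing along its y. Point: on its vertical axis, 37 mm above its underside; z up.
- tape_mid (a point): Round yellow tailor's tape measure lying flat, a disc 52 mm in diameter and 15 mm thick, with a small tab at its rim towards its +y. Point: centre of the disc, 7.5 mm above its underside; z up.
- thread_tray: Low light-wood tray for thread, 68 mm along x, 132 mm along y, rim 14 mm high, walls 4 mm. Two compartments, each 60 x 60 mm inside with its floor 4 mm above the counter, side by side along y: the red-lined one is centred 32 mm towards +y, the green-lined one 32 mm towards -y. Fixed to the counter. Origin: centre of its underside, on the counter top; x and y along its sides as given, z up.
- stationery_tray: Low grey plastic tray with dark lining and a divider, 86 mm along x, 168 mm along y, rim and divider 12 mm high, walls 4 mm. Two equal compartments, each 78 x 78 mm inside with its floor 4 mm above the counter, centred 41 mm towards +y and 41 mm towards -y. Fixed to the counter. Origin: centre of its underside, on the counter top; x and y along its sides as given, z up.
- measure_tray: Low undivided white tray, 100 mm along x, 124 mm along y, rim 10 mm high, walls 4 mm; one compartment 92 x 116 mm inside, its floor 4 mm above the counter. Fixed to the counter. Origin: centre of its underside, on the counter top; x and y along its sides as given, z up.
Not all that is in view belongs to the job. Leave any blue look-alike of the part that bears tape_mid alone.

How it is judged:
At the end, for the whole second after the job is handed in: Red/green spool centres within 18 mm of their bay centres along tray x, y; box and stamp in different grey bays, within 30 mm of bay centre; tape within 24 mm (x), 36 mm (y) of the white tray's centre; all on the floor (height +-5 mm), upright within 0.12 rad (tape 0.08), for the last second (x of red_spool_mid in the frame of thread_tray between -0.018 and 0.018 m and y of red_spool_mid in the frame of thread_tray between 0.014 and 0.05 m and z of red_spool_mid in the frame of thread_tray between 0.023 and 0.033 m and angle between each of red_spool_mid, green_spool_mid's own z axis and vertical below 0.12 rad and x of green_spool_mid in the frame of thread_tray between -0.018 and 0.018 m and y of green_spool_mid in the frame of thread_tray between -0.05 and -0.014 m and z of green_spool_mid in the frame of thread_tray between 0.023 and 0.033 m and x of tape_mid in the frame of measure_tray between -0.024 and 0.024 m and y of tape_mid in the frame of measure_tray between -0.036 and 0.036 m and z of tape_mid in the frame of measure_tray between 0.0065 and 0.0165 m and angle between tape_mid's own z axis and vertical below 0.08 rad and (((x of card_box_mid in the frame of stationery_tray between -0.03 and 0.03 m and y of card_box_mid in the frame of stationery_tray between 0.011 and 0.071 m and z of card_box_mid in the frame of stationery_tray between 0.013 and 0.023 m and angle between card_box_mid's own z axis and vertical below 0.12 rad) and (x of stamp_mid in the frame of stationery_tray between -0.03 and 0.03 m and y of stamp_mid in the frame of stationery_tray between -0.071 and -0.011 m and z of stamp_mid in the frame of stationery_tray between 0.036 and 0.046 m and angle between stamp_mid's own z axis and vertical below 0.12 rad)) or ((x of card_box_mid in the frame of stationery_tray between -0.03 and 0.03 m and y of card_box_mid in the frame of stationery_tray between -0.071 and -0.011 m and z of card_box_mid in the frame of stationery_tray between 0.013 and 0.023 m and angle between card_box_mid's own z axis and vertical below 0.12 rad) and (x of stamp_mid in the frame of stationery_tray between -0.03 and 0.03 m and y of stamp_mid in the frame of stationery_tray between 0.011 and 0.071 m and z of stamp_mid in the frame of stationery_tray between 0.036 and 0.046 m and angle between stamp_mid's own z axis and vertical below 0.12 rad)))); the robot touches nothing.
It also fails if it takes over 128 s, if anything falls off the work surface, if the arm or the gripper's body presses on something with over 40 N, if the wrist force passes 120 N, or if a joint passes its speed limit or range.

## Working session

There is one attempt and no reset: what is moved stays moved. The work goes in short steps, Python scripts to look and compute and a tool call to move; the robot and the scene stay as the last step left them, time stands still between calls to the robot, and variables do not carry over. Pictures are saved under pics/ and viewed, and the job is handed in when it is done.

Besides the shell and the picture viewer there is one more tool, called after "Call:" by a JSON object that holds its "name" and its "arguments". play_rows: Moves the arm, as the interface text tells. Its arguments: {"type":"object","properties":{"plan":{"type":"array","items":{"type":"object","properties":{"slide":{"type":"array","items":{"type":"number","minimum":-1,"maximum":1}},"roll":{"type":"number","minimum":-1,"maximum":1},"fingers":{"type":"number"}}}},"squeeze":{"type":"number"}},"required":["plan"]}

```bash
ls; mkdir -p pics
python3 - <<'E'
from plant import robot
import cv2
s=robot.read_state();print(s['t'],s['tool_pos'],s['orientation'],s['opening'])
for c in ['side','top']:
    cv2.imwrite(f'pics/{c}0.png',robot.read_camera(c)[:,:,::-1])
    k=robot.get_calibration(c);print(k)
E
```

```text
pics
0.0 [0.20591441 0.5629413  0.21759235] [ 0.27386843  1.5536967  -0.27671398] 0.09304699323867133
{'fx': 443.6438418637956, 'fy': 443.6438418637956, 'cx': 317.91254515621813, 'cy': 249.23587234846576, 'R': array([[-0.16442273,  0.98617942, -0.02037912],
       [ 0.54288391,  0.0732251 , -0.83660932],
       [-0.82355463, -0.14862109, -0.54742081]]), 't': array([ 0.08921278, -0.25383399,  1.32094157])}
{'fx': 596.5607700056037, 'fy': 596.5607700056037, 'cx': 314.56468083942633, 'cy': 242.57373222958103, 'R': array([[-0.01202866, -0.99989199, -0.00844531],
       [-0.99675537,  0.0126623 , -0.07948832],
       [ 0.07958667,  0.00746177, -0.99680002]]), 't': array([0.01671316, 0.53688163, 1.35682346])}
```

View pics/side0.png

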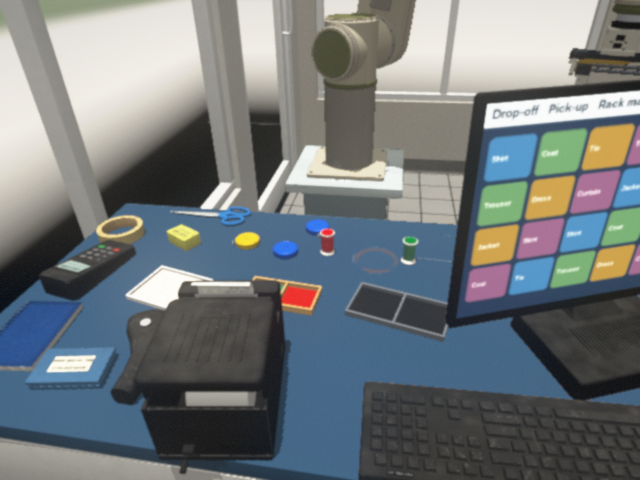

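View pics/top0.png

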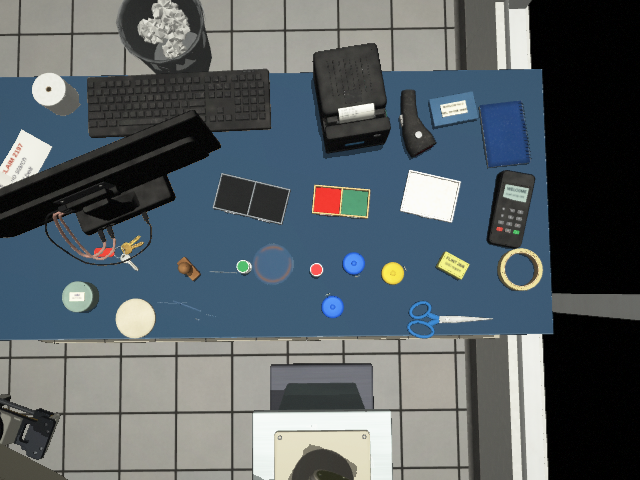

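```bash
cat > h.py <<'E'
from plant import robot
import numpy as np, cv2
K={c:robot.get_calibration(c) for c in ['side','top']}
def proj(c,X):
    k=K[c];p=k['R']@np.array(X,float)+k['t'];return np.array([k['fx']*p[0]/p[2]+k['cx'],k['fy']*p[1]/p[2]+k['cy']])
def back(c,uv,z):
    k=K[c];d=k['R'].T@np.array([(uv[0]-k['cx'])/k['fx'],(uv[1]-k['cy'])/k['fy'],1.]);o=-k['R'].T@k['t']
    return o+d*(z-o[2])/d[2]
E
python3 - <<'E'
from h import *
robot.read_camera('top');robot.read_camera('side')
H=dict(red_spool_mid=.024,green_spool_mid=.024,card_box_mid=.014,stamp_mid=.037,tape_mid=.0075,thread_tray=0,stationery_tray=0,measure_tray=0)
for n,z in H.items():
  for c in ['top','side']:
    m=robot.mark_of(c,n)
    print(n,c,[(round(d['p'],2),np.round(d['point'],1).tolist(),np.round(back(c,d['point'],z)[:2],4).tolist()) for d in m[:4]])
print(robot.read_state()['t'])
im=cv2.imread('pics/top0.png')
cv2.imwrite('pics/a.png',cv2.resize(im[160:320,160:300],None,fx=5,fy=5,interpolation=2)[:600])
cv2.imwrite('pics/b.png',cv2.resize(im[160:310,290:480],None,fx=4,fy=4,interpolation=2))
E
```

```text
red_spool_mid top [(0.54, [316.4, 270.5], [0.4724, 0.0066])]
red_spool_mid side [(0.8, [326.3, 240.7], [0.4711, 0.0062])]
green_spool_mid top [(0.65, [249.3, 197.7], [0.6433, 0.1603]), (0.61, [240.5, 264.2], [0.4891, 0.1811])]
green_spool_mid side [(0.68, [408.3, 252.0], [0.4913, 0.1732])]
card_box_mid top [(0.94, [449.7, 266.7], [0.4777, -0.3015])]
card_box_mid side [(0.76, [185.9, 236.9], [0.4804, -0.3004])]
stamp_mid top [(0.62, [184.1, 265.3], [0.4876, 0.3082])]
stamp_mid side []
tape_mid top [(0.72, [390.6, 276.8], [0.4562, -0.1653]), (0.58, [334.5, 304.6], [0.3936, -0.0342])]
tape_mid side [(0.87, [244.5, 241.9], [0.4732, -0.1712]), (0.78, [286.7, 249.6], [0.4906, -0.0744]), (0.53, [315.8, 230.4], [0.4056, -0.0274])]
thread_tray top [(0.76, [341.9, 203.4], [0.6306, -0.0553])]
thread_tray side [(0.66, [282.0, 298.5], [0.6385, -0.0499]), (0.48, [243.6, 241.8], [0.4617, -0.1778])]
stationery_tray top [(0.74, [251.6, 195.4], [0.6525, 0.1577]), (0.68, [316.1, 268.1], [0.4788, 0.0074])]
stationery_tray side [(0.74, [398.1, 315.5], [0.6549, 0.1577])]
measure_tray top [(0.95, [427.7, 194.6], [0.6488, -0.2579])]
measure_tray side [(0.6, [171.8, 292.3], [0.6496, -0.2574]), (0.48, [409.5, 253.3], [0.459, 0.1779])]
1.0
```

Run:
```python
import cv2
im=cv2.imread('pics/top0.png')
a=cv2.resize(im[170:290,150:300],None,fx=5,fy=5,interpolation=2);cv2.imwrite('pics/a.png',a)
b=cv2.resize(im[170:290,300:480],None,fx=4.4,fy=4.4,interpolation=2);cv2.imwrite('pics/b.png',b)
im=cv2.imread('pics/side0.png')
cv2.imwrite('pics/c.png',cv2.resize(im[200:350,260:460],None,fx=4,fy=4,interpolation=2))
```

```text
(no output)
```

View pics/a.png

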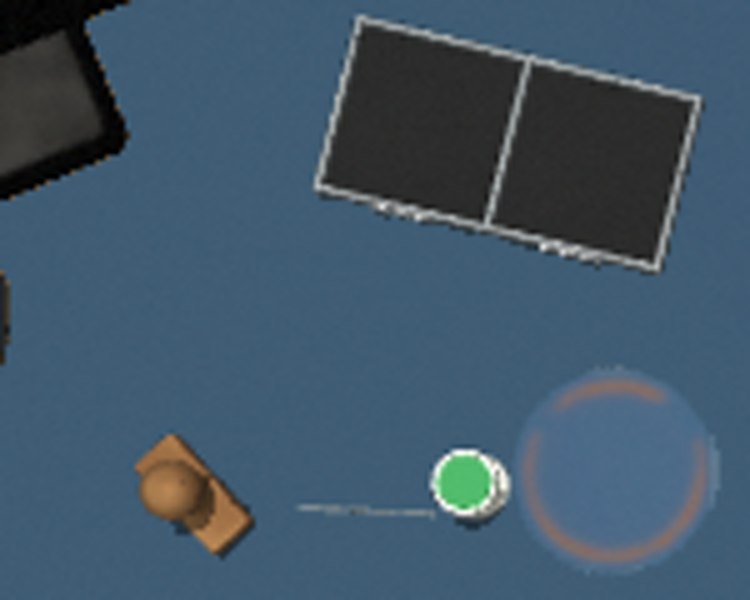

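View pics/b.png

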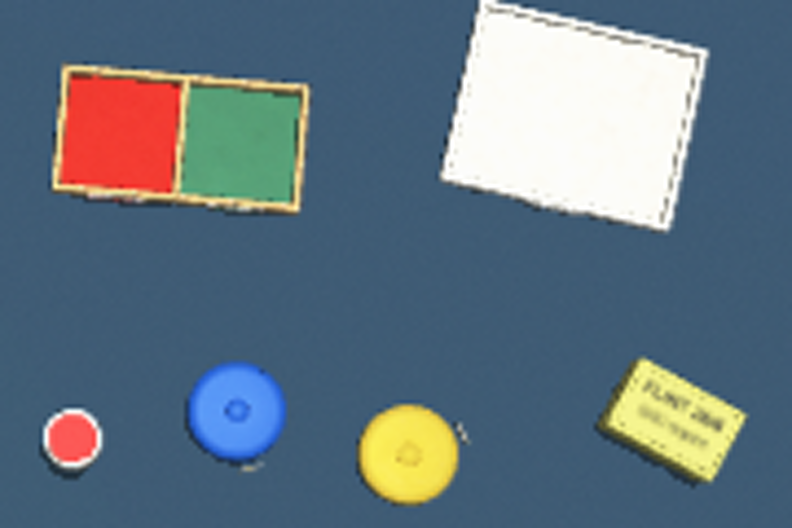

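View pics/c.png

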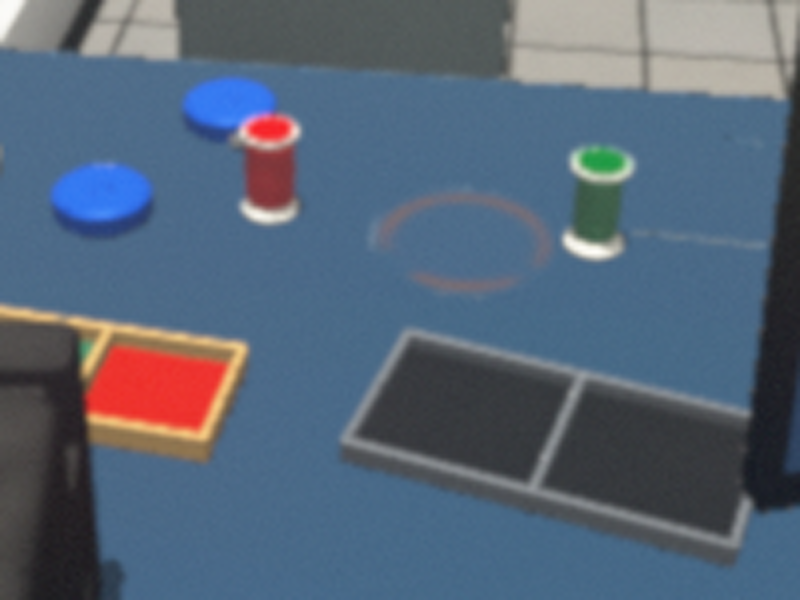

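```bash
cat > m.py <<'E'
from h import *
def A(x,y,z): return back('top',((x+.5)/5-.5+150,(y+.5)/5-.5+170),z)[:2]
def B(x,y,z): return back('top',((x+.5)/4.4-.5+300,(y+.5)/4.4-.5+170),z)[:2]
def C(x,y,z): return back('side',((x+.5)/4-.5+260,(y+.5)/4-.5+200),z)[:2]
r=lambda v:np.round(v,4).tolist()
print('green',r(A(464,482,.048)),'side',r(C(602,162,.048)))
print('red',r(B(72,438,.048)),'side',r(C(270,130,.048)))
print('tape',r(B(409,454,.015)))
def rect(n,P):
    P=np.array(P);c,s,a=cv2.minAreaRect((P*1000).astype(np.float32));print(n,'c',r(P.mean(0)),'edges',[(round(float(np.hypot(*d)),4),round(float(np.degrees(np.arctan2(d[1],d[0]))),1)) for d in np.roll(P,-1,0)-P])
rect('box',[B(643,358,.028),B(746,415,.028),B(712,482,.0),B(602,425,.014)])
rect('thread',[B(64,66,.014),B(308,86,.014),B(299,209,.0),B(54,190,.0)])
rect('stat',[A(359,17,.012),A(700,98,.012),A(660,270,.0),A(317,192,.0)])
rect('white',[B(482,0,.01),B(707,50,.01),B(668,231,.0),B(442,182,.0)])
rect('stampfoot',[A(172,434,.02),A(253,520,.02),A(221,556,.02),A(135,468,.02)])
print('knob',r(A(170,490,.058)))
s=robot.read_state()
from scipy.spatial.transform import Rotation as R
print(R.from_rotvec(s['orientation']).as_matrix().round(3),s['tool_pos'])
for c,uv in [('monitor corner side',(452,322))]:
  for z in [.03,.06,.1]: print(z, r(back('side',uv,z)))
for p in [(218,150),(190,112),(165,195)]:
  for z in [.05,.1,.2,.3,.4]: print(p,z,r(back('top',p,z)[:2]))
E
python3 m.py
```

```text
green [0.4839, 0.1737] side [0.4851, 0.1746]
red [0.4747, 0.0074] side [0.4763, 0.0089]
tape [0.4653, -0.1692]
box c [0.4811, -0.3088] edges [(0.0607, -120.0), (0.0362, 160.5), (0.0673, 63.2), (0.0393, -29.8)]
thread c [0.6354, -0.0525] edges [(0.1301, -95.5), (0.0642, 175.6), (0.1314, 84.8), (0.0649, -5.5)]
stat c [0.6442, 0.1577] edges [(0.1651, -104.2), (0.082, 165.8), (0.1664, 76.4), (0.0839, -15.1)]
white c [0.6448, -0.2627] edges [(0.1224, -103.5), (0.098, 167.4), (0.1231, 76.9), (0.0988, -13.0)]
stampfoot c [0.4808, 0.3015] edges [(0.0551, -136.9), (0.022, 138.1), (0.0573, 44.2), (0.0231, -47.7)]
knob [0.4815, 0.3046]
[[ 0.     0.344  0.939]
 [ 0.     0.939 -0.344]
 [-1.     0.    -0.   ]] [0.20616821 0.56348157 0.21865957]
0.03 [0.6925, 0.2397, 0.03]
0.06 [0.7266, 0.2327, 0.06]
0.1 [0.772, 0.2234, 0.1]
(218, 150) 0.05 [0.7506, 0.2288]
(218, 150) 0.1 [0.7386, 0.2203]
(218, 150) 0.2 [0.7146, 0.2033]
(218, 150) 0.3 [0.6905, 0.1862]
(218, 150) 0.4 [0.6665, 0.1692]
(190, 112) 0.05 [0.8405, 0.2935]
(190, 112) 0.1 [0.8252, 0.2826]
(190, 112) 0.2 [0.7945, 0.2608]
(190, 112) 0.3 [0.7638, 0.239]
(190, 112) 0.4 [0.733, 0.2171]
(165, 195) 0.05 [0.648, 0.3498]
(165, 195) 0.1 [0.6398, 0.3368]
(165, 195) 0.2 [0.6234, 0.3108]
(165, 195) 0.3 [0.607, 0.2848]
(165, 195) 0.4 [0.5906, 0.2587]
```

Run:
```python
from h import *
def tri(a,b):
    P=[K[c]['R'] for c in ('side','top')]
    M=[np.hstack([K[c]['R'],K[c]['t'][:,None]]) for c in ('side','top')]
    n=[np.array([[(uv[0]-K[c]['cx'])/K[c]['fx']],[(uv[1]-K[c]['cy'])/K[c]['fy']]]) for c,uv in (('side',a),('top',b))]
    X=cv2.triangulatePoints(M[0],M[1],n[0],n[1]).ravel();X=X[:3]/X[3]
    print(a,b,X.round(3),proj('side',X).round(),proj('top',X).round())
for t in [(190,112),(218,150)]: tri((478,92),t); 
for z in (.1,.2,.3,.4,.5): print(z,back('side',(478,92),z).round(3),back('side',(452,322),z-.08).round(3))
im=cv2.imread('pics/top0.png');cv2.imwrite('pics/d.png',cv2.resize(im[60:260,0:260],None,fx=3,fy=3,interpolation=2))
```

```text
(478, 92) (190, 112) [0.735 0.215 0.392] [481.  92.] [192. 112.]
(478, 92) (218, 150) [0.676 0.199 0.376] [458.  92.] [203. 148.]
0.1 [-0.477  0.417  0.1  ] [0.681 0.242 0.02 ]
0.2 [-0.061  0.346  0.2  ] [0.795 0.219 0.12 ]
0.3 [0.355 0.276 0.3  ] [0.908 0.195 0.22 ]
0.4 [0.772 0.206 0.4  ] [1.022 0.172 0.32 ]
0.5 [1.188 0.136 0.5  ] [1.135 0.149 0.42 ]
```

View pics/d.png

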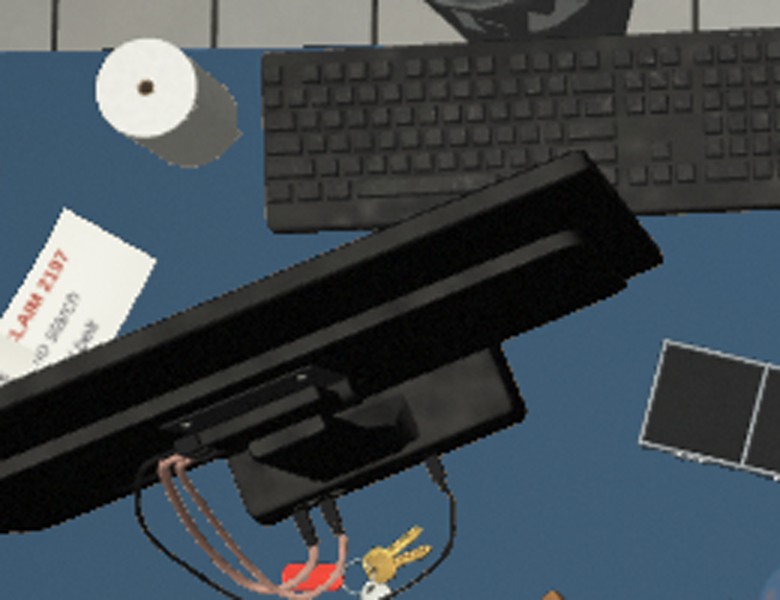

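The pictures show the stamp at top pixel (184,268), the green spool at (243,267), the red spool at (316,270), the yellow tape at (393,273) and the box at (453,265). There is a flat ring stain at (272,263) and blue look-alikes at (353,264) and (333,306). The monitor's corner overhangs near the +y grey bay. I'll start with the stamp, which goes into that bay with the jaw parallel to the monitor.

Call:
{"name": "play_rows", "arguments": {"plan": [{"slide":[0.92,-0.87,0],"roll":-0.33,"fingers":1},{"slide":[0.92,-0.87,0],"roll":-0.33,"fingers":1},{"slide":[0.92,-0.87,0],"roll":-0.33,"fingers":1},{"slide":[0.92,-0.87,0],"roll":-0.33,"fingers":1},{"slide":[0.92,-0.87,0],"roll":-0.33,"fingers":1},{"slide":[0.92,-0.87,0],"roll":-0.33,"fingers":1},{"slide":[0.92,-0.87,0],"roll":-0.33,"fingers":1},{"slide":[0.92,-0.87,0],"roll":-0.33,"fingers":1},{"slide":[0.92,-0.87,0],"roll":-0.33,"fingers":1},{"slide":[0.89,-0.85,0],"roll":-0.31,"fingers":1},{"slide":[0,0,-1],"roll":0,"fingers":1},{"slide":[0,0,-1],"roll":0,"fingers":1},{"slide":[0,0,0],"roll":0,"fingers":1},{"slide":[0,0,0],"roll":0,"fingers":1}], "squeeze": 20}}

```text
t: 2.75
tool_pos: [0.4817, 0.3034, 0.1599]
orientation: [0.633, 1.476, -0.631]
force: [0.0, 0.3, 0.5]
opening: 0.0933
```

```bash
cat >> h.py <<'E'
from scipy.spatial.transform import Rotation as Rt
def st():
    s=robot.read_state();M=Rt.from_rotvec(s['orientation']).as_matrix()
    print('t',round(s['t'],2),'pos',np.round(s['tool_pos'],4),'jaw',round(np.degrees(np.arctan2(M[1,1],M[0,1])),1),'ax',M[:,0].round(3),'q',np.round(s['q'],2),'open',round(s['opening'],4),'F',np.round(s['force'],1))
def snap(c,name,x0,y0,w,h,f):
    im=robot.read_camera(c)[:,:,::-1]
    cv2.imwrite('pics/%s.png'%name,cv2.resize(np.ascontiguousarray(im[y0:y0+h,x0:x0+w]),None,fx=f,fy=f,interpolation=2))
E
python3 -c "
from h import *
st(); snap('top','t1',100,140,200,150,4)"
```

```text
t 2.75 pos [0.4817 0.3034 0.1599] jaw 43.7 ax [ 0.001  0.001 -1.   ] q [ 0.47  0.08  1.65 -0.    1.41 -0.29] open 0.0933 F [0.  0.3 0.5]
```

View pics/t1.png

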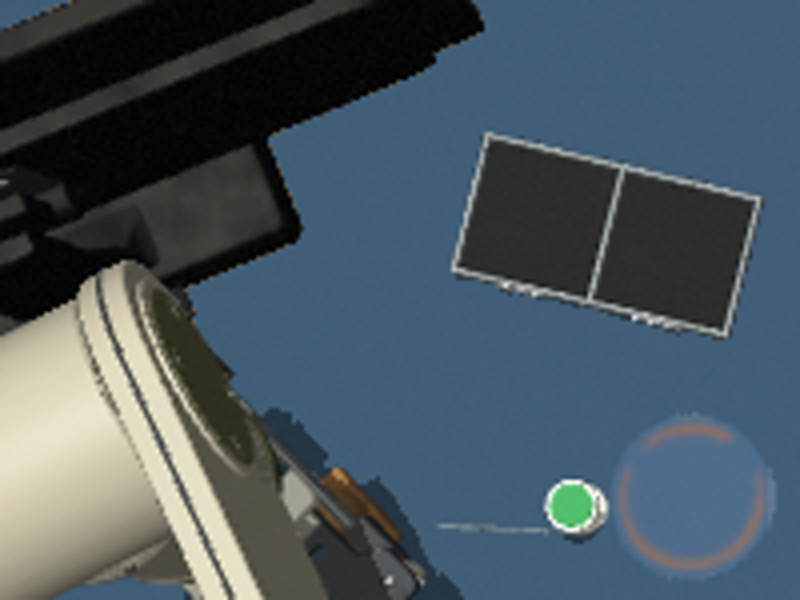

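```bash
python3 -c "
from h import *
snap('side','s1',0,0,640,480,1.2)"
```

```text
(no output)
```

View pics/s1.png

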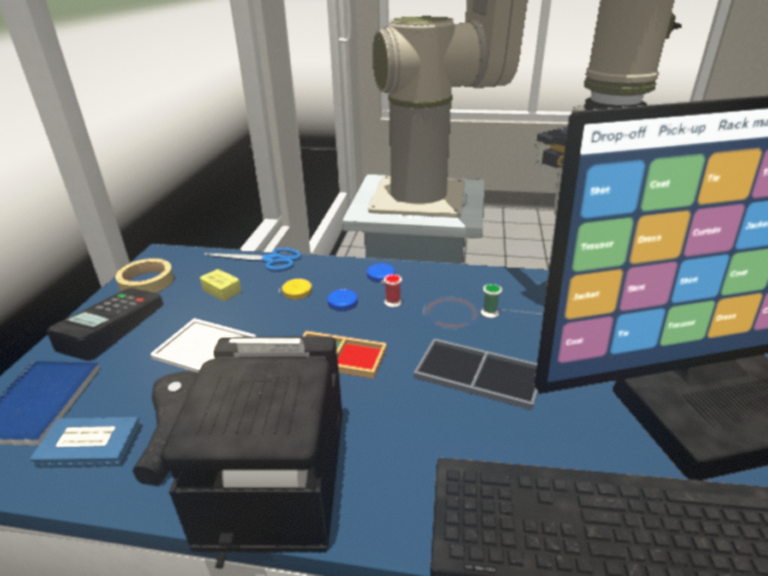

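Call:
{"name": "play_rows", "arguments": {"plan": [{"slide":[0,0,-1],"fingers":1,"roll":0},{"slide":[0,0,-1],"fingers":1,"roll":0},{"slide":[0,0,-1],"fingers":1,"roll":0},{"slide":[0,0,-0.8],"fingers":1,"roll":0},{"slide":[0,0,-0.5],"fingers":1,"roll":0},{"slide":[0,0,0],"fingers":1,"roll":0},{"slide":[0,0,0],"fingers":-1,"roll":0},{"slide":[0,0,0],"fingers":-1,"roll":0},{"slide":[0,0,0],"fingers":-1,"roll":0},{"slide":[0,0,0],"fingers":-1,"roll":0},{"slide":[0,0,0],"fingers":-1,"roll":0},{"slide":[0,0,0],"fingers":-1,"roll":0},{"slide":[0,0,0],"fingers":-1,"roll":0},{"slide":[0,0,0],"fingers":-1,"roll":0}], "squeeze": 20}}

```text
t: 4.6
tool_pos: [0.4812, 0.303, 0.0296]
orientation: [0.632, 1.477, -0.632]
force: [-0.9, 0.8, 0.1]
opening: 0.0243
```

Call:
{"name": "play_rows", "arguments": {"plan": [{"slide":[0,0,0.5],"roll":0,"fingers":-1},{"slide":[0,0,1],"roll":0,"fingers":-1},{"slide":[0,0,1],"roll":0,"fingers":-1},{"slide":[0,0,0.7],"roll":0,"fingers":-1},{"slide":[0.45,-0.3,0],"roll":0.72,"fingers":-1},{"slide":[0.45,-0.3,0],"roll":0.72,"fingers":-1},{"slide":[0.45,-0.3,0],"roll":0.72,"fingers":-1},{"slide":[0.45,-0.3,0],"roll":0.72,"fingers":-1},{"slide":[0.45,-0.3,0],"roll":0.72,"fingers":-1},{"slide":[0.45,-0.3,0],"roll":0.72,"fingers":-1},{"slide":[0.45,-0.3,0],"roll":0.72,"fingers":-1},{"slide":[0.45,-0.3,0],"roll":0.72,"fingers":-1},{"slide":[0.45,-0.3,0],"roll":0.72,"fingers":-1},{"slide":[0.45,-0.3,0],"roll":0.72,"fingers":-1},{"slide":[0.45,-0.3,0],"roll":0.72,"fingers":-1},{"slide":[0.45,-0.3,0],"roll":0.72,"fingers":-1},{"slide":[0,0,0],"roll":0,"fingers":-1},{"slide":[0,0,0],"roll":0,"fingers":-1}]}}

```text
t: 6.85
tool_pos: [0.643, 0.1954, 0.1261]
orientation: [-0.31, 1.548, 0.31]
force: [-0.2, 0.1, -1.1]
opening: 0.0243
```

```bash
python3 -c "
from h import *
st(); snap('top','t2',120,110,200,150,4); snap('side','s2',250,50,300,300,2)"
```

```text
t 6.85 pos [0.643  0.1954 0.1261] jaw 112.7 ax [ 0.  0. -1.] q [ 0.22  0.38  1.37  0.    1.39 -1.75] open 0.0243 F [-0.2  0.1 -1.1]
```

View pics/t2.png

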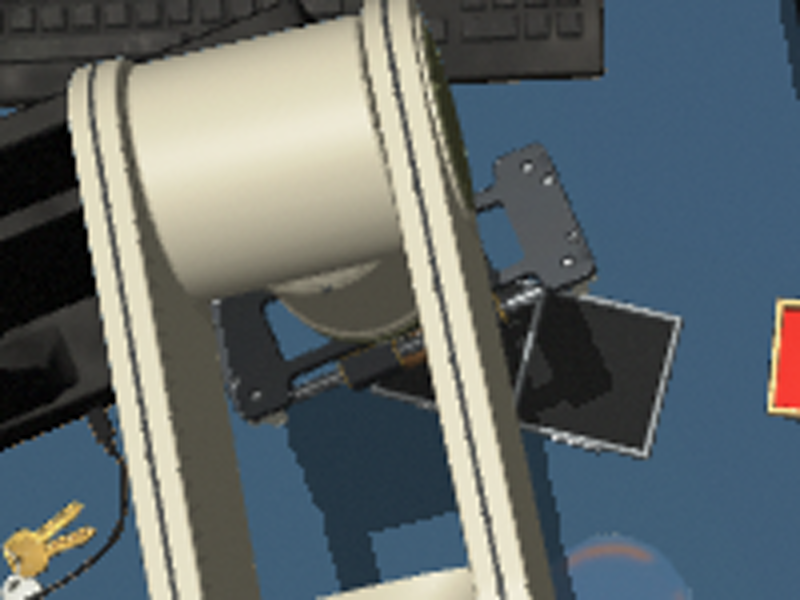

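View pics/s2.png

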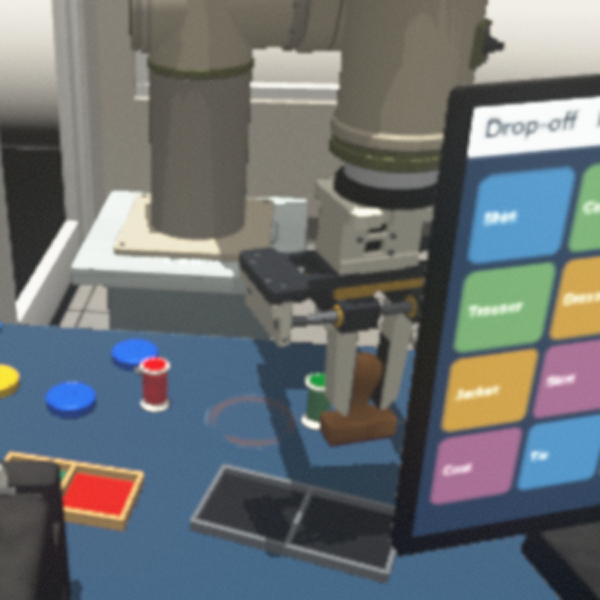

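```bash
python3 -c "
from h import *
for z in np.arange(.12,.9,.05): print(round(z,2),proj('side',(.643,.195,z)).round(),proj('top',(.643,.195,z)).round())
snap('side','s3',250,0,390,300,2)"
```

```text
0.12 [428. 255.] [228. 191.]
0.17 [432. 228.] [224. 187.]
0.22 [436. 198.] [220. 183.]
0.27 [441. 165.] [216. 178.]
0.32 [446. 130.] [211. 173.]
0.37 [451.  91.] [206. 167.]
0.42 [457.  48.] [200. 161.]
0.47 [464.   0.] [194. 154.]
0.52 [471. -53.] [187. 147.]
0.57 [ 480. -113.] [179. 138.]
0.62 [ 489. -180.] [170. 129.]
0.67 [ 500. -256.] [160. 118.]
0.72 [ 512. -344.] [149. 106.]
0.77 [ 526. -447.] [136.  91.]
0.82 [ 543. -567.] [120.  75.]
0.87 [ 563. -709.] [102.  55.]
```

View pics/s3.png

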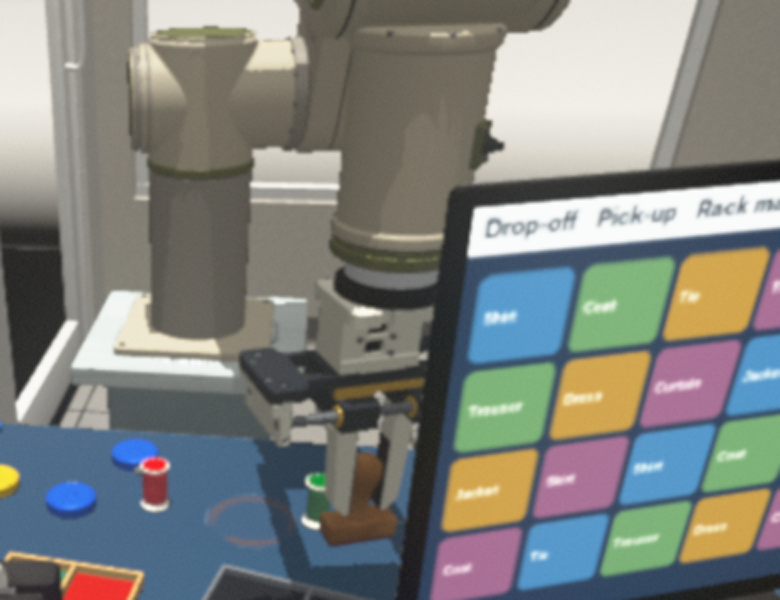

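Call:
{"name": "play_rows", "arguments": {"plan": [{"slide":[0,0,-0.7],"roll":0,"fingers":-1},{"slide":[0,0,-0.7],"roll":0,"fingers":-1},{"slide":[0,0,-0.5],"roll":0,"fingers":-1},{"slide":[0,0,0],"roll":0,"fingers":-1}]}}

```text
t: 7.5
tool_pos: [0.6413, 0.1946, 0.0655]
orientation: [-0.312, 1.553, 0.312]
force: [0.2, -1.4, -1.0]
opening: 0.0243
```

```bash
python3 -c "
from h import *
st(); snap('top','t4',120,110,200,150,4); snap('side','s4',300,50,220,300,2)"
```

```text
t 7.5 pos [0.6413 0.1946 0.0655] jaw 112.8 ax [-0.005 -0.001 -1.   ] q [ 0.22  0.43  1.42 -0.    1.3  -1.75] open 0.0243 F [ 0.2 -1.4 -1. ]
```

View pics/t4.png

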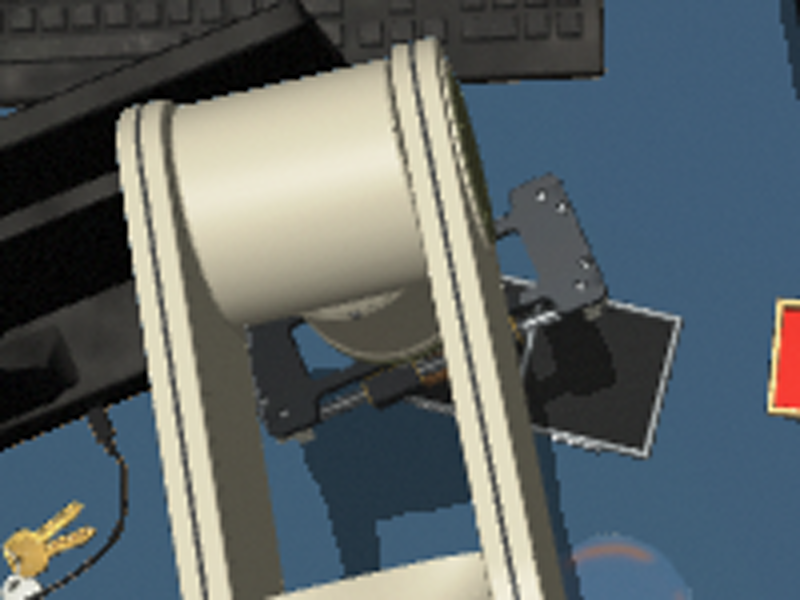

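View pics/s4.png

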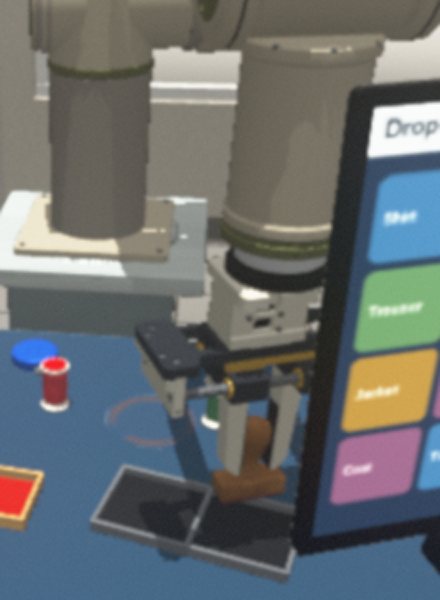

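Call:
{"name": "play_rows", "arguments": {"plan": [{"slide":[0,0,-0.3],"roll":0,"fingers":-1},{"slide":[0,0,-0.3],"roll":0,"fingers":-1},{"slide":[0,0,-0.15],"roll":0,"fingers":-1},{"slide":[0,0,0],"roll":0,"fingers":-1},{"slide":[0,0,0],"roll":0,"fingers":-1}]}}

```text
t: 8.22
tool_pos: [0.6434, 0.1951, 0.0463]
orientation: [-0.312, 1.548, 0.312]
force: [0.4, -0.7, -0.8]
opening: 0.0247
```

Call:
{"name": "play_rows", "arguments": {"plan": [{"slide":[0,0,-0.15],"roll":0,"fingers":-1},{"slide":[0,0,-0.15],"roll":0,"fingers":-1},{"slide":[0,0,-0.08],"roll":0,"fingers":-1},{"slide":[0,0,0],"roll":0,"fingers":-1},{"slide":[0,0,0],"roll":0,"fingers":-1}]}}

```text
t: 8.85
tool_pos: [0.6434, 0.1951, 0.0348]
orientation: [-0.312, 1.548, 0.312]
force: [-0.3, -0.9, 0.1]
opening: 0.0244
```

```bash
python3 -c "
from h import *
st(); snap('side','s5',330,190,150,120,5)"
```

```text
t 8.85 pos [0.6434 0.1951 0.0348] jaw 112.8 ax [ 0.  0. -1.] q [ 0.22  0.47  1.43 -0.    1.24 -1.75] open 0.0244 F [-0.3 -0.9  0.1]
```

View pics/s5.png

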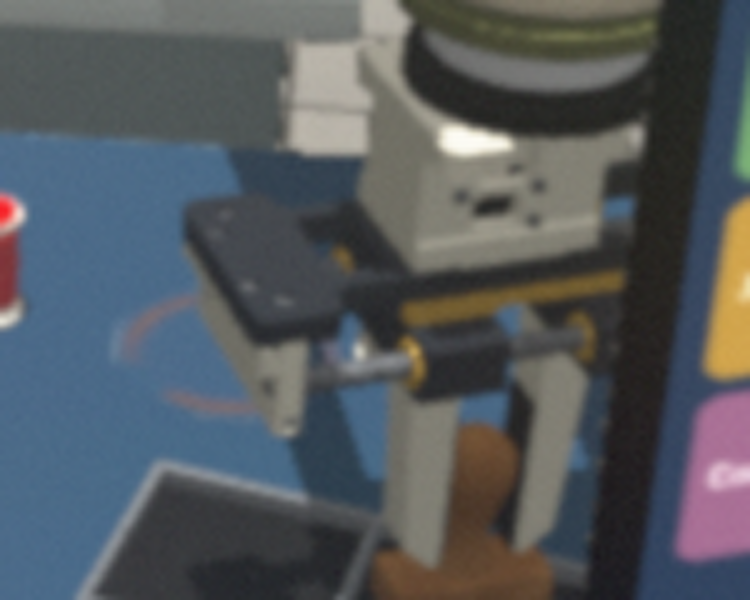

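```bash
cat > ov.py <<'E'
from h import *
def draw(T,name,c,src,x0,y0,w,h,f):
    im=cv2.imread(src);o=cv2.resize(im[y0:y0+h,x0:x0+w],None,fx=f,fy=f,interpolation=2)
    for (cx,cy,a,L,W,H) in T:
        a=np.radians(a);R=np.array([[np.cos(a),-np.sin(a)],[np.sin(a),np.cos(a)]])
        for z,col in ((0,(255,0,255)),(H,(0,255,255))):
            P=[]
            for sx,sy in ((1,1),(1,-1),(-1,-1),(-1,1)):
                q=R@[sx*L/2,sy*W/2]+[cx,cy];p=proj(c,(*q,z));P.append(((p+.5-[x0,y0])*f-.5))
            cv2.polylines(o,[np.round(P).astype(int)],True,col,1)
    cv2.imwrite('pics/%s.png'%name,o)
T=[(.644,.1577,-13.8,.086,.168,.012),(.635,-.0525,-5.2,.068,.132,.014),(.6445,-.2627,-13,.1,.124,.010)]
if __name__=='__main__':
    draw(T,'o1','top','pics/top0.png',210,165,260,65,3)
    draw(T,'o2','side','pics/side0.png',120,250,340,95,2.3)
    a=cv2.imread('pics/o1.png');b=cv2.imread('pics/o2.png');w=max(a.shape[1],b.shape[1])
    cv2.imwrite('pics/o3.png',np.vstack([cv2.copyMakeBorder(x,0,0,0,w-x.shape[1],0) for x in (a,b)]))
E
python3 ov.py
```

```text
(no output)
```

View pics/o3.png

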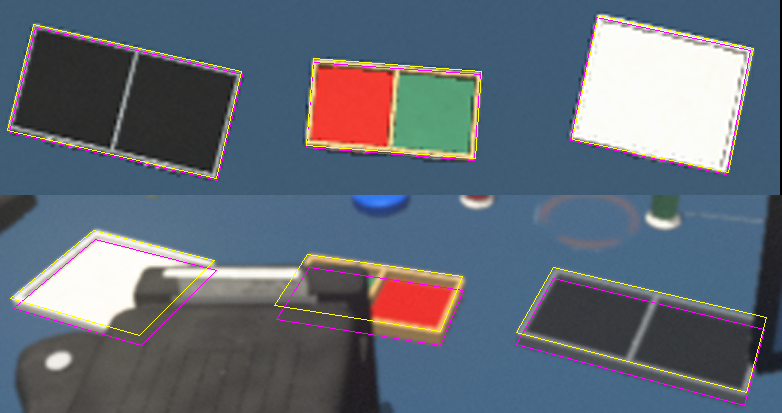

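Call:
{"name": "play_rows", "arguments": {"plan": [{"slide":[0.07,0.07,0],"roll":0,"fingers":-1},{"slide":[0,0,-0.03],"roll":0,"fingers":-1},{"slide":[0,0,0],"roll":0,"fingers":-1},{"slide":[0,0,0],"roll":0,"fingers":0.2},{"slide":[0,0,0],"roll":0,"fingers":0.2},{"slide":[0,0,0],"roll":0,"fingers":0.2},{"slide":[0,0,0],"roll":0,"fingers":0.2},{"slide":[0,0,0.5],"roll":0,"fingers":0.2},{"slide":[0,0,1],"roll":0,"fingers":0.2},{"slide":[0,0,1],"roll":0,"fingers":0.2},{"slide":[0,0,1],"roll":0,"fingers":0.2}]}}

```text
t: 10.28
tool_pos: [0.6457, 0.1972, 0.1412]
orientation: [-0.312, 1.547, 0.312]
force: [0.2, 0.0, -0.6]
opening: 0.0559
```

Call:
{"name": "play_rows", "arguments": {"plan": [{"slide":[-0.77,-0.11,0],"roll":-0.5,"fingers":0.2},{"slide":[-0.77,-0.11,0],"roll":-0.5,"fingers":0.2},{"slide":[-0.77,-0.11,0],"roll":-0.5,"fingers":0.2},{"slide":[-0.77,-0.11,0],"roll":-0.5,"fingers":0.2},{"slide":[-0.77,-0.11,0],"roll":-0.5,"fingers":0.2},{"slide":[-0.77,-0.11,0],"roll":-0.5,"fingers":0.2},{"slide":[-0.76,-0.11,0],"roll":-0.5,"fingers":0.2},{"slide":[0,0,-1],"roll":0,"fingers":0.2},{"slide":[0,0,0],"roll":0,"fingers":0.2},{"slide":[0,0,0],"roll":0,"fingers":0.2}]}}

```text
t: 11.52
tool_pos: [0.4846, 0.1742, 0.1102]
orientation: [0.072, 1.569, -0.071]
force: [0.3, -1.0, -0.1]
opening: 0.0559
```

```bash
python3 -c "
from h import *
st(); snap('side','s6',320,150,160,120,4); snap('top','t6',200,130,180,150,4)"
```

```text
t 11.53 pos [0.4846 0.1742 0.1102] jaw 84.8 ax [ 0.001  0.    -1.   ] q [ 0.25 -0.02  1.85  0.    1.31 -1.23] open 0.0559 F [ 0.3 -1.  -0.1]
```

View pics/s6.png

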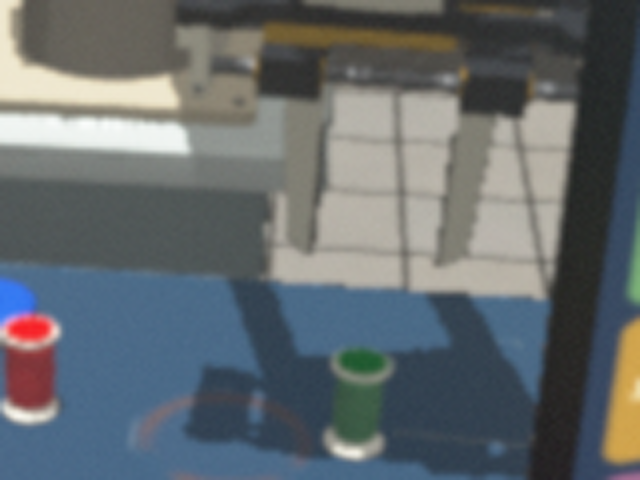

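View pics/t6.png

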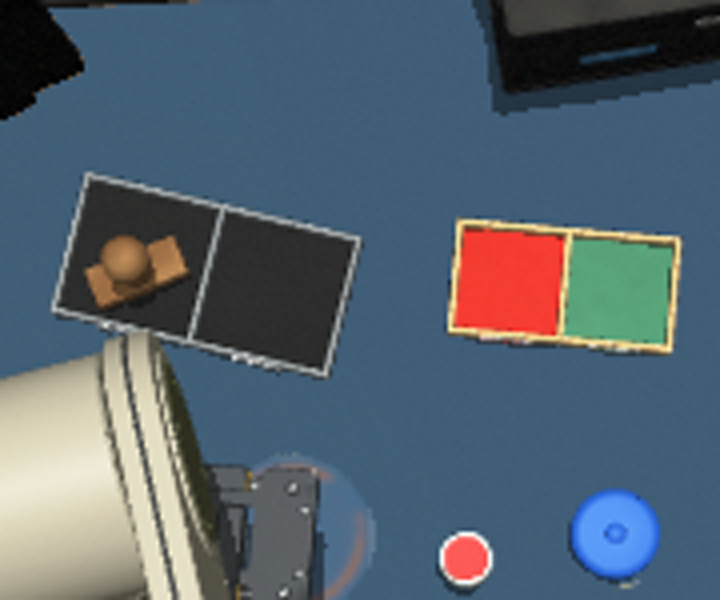

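Call:
{"name": "play_rows", "arguments": {"plan": [{"slide":[0,0,-0.9],"roll":0,"fingers":0.2},{"slide":[0,0,-0.9],"roll":0,"fingers":0.2},{"slide":[0,0,-0.8],"roll":0,"fingers":0.2},{"slide":[0,0,-0.47],"roll":0,"fingers":0.2},{"slide":[0,0,0],"roll":0,"fingers":0.2},{"slide":[0,0,0],"roll":0,"fingers":-1},{"slide":[0,0,0],"roll":0,"fingers":-1},{"slide":[0,0,0],"roll":0,"fingers":-1},{"slide":[0,0,0],"roll":0,"fingers":-1},{"slide":[0,0,0],"roll":0,"fingers":-1},{"slide":[0,0,0],"roll":0,"fingers":-1}], "squeeze": 12}}

```text
t: 13.0
tool_pos: [0.4845, 0.1742, 0.0174]
orientation: [0.072, 1.569, -0.071]
force: [-0.9, -0.4, 7.0]
opening: 0.0293
```

Call:
{"name": "play_rows", "arguments": {"plan": [{"slide":[0,0,0.4],"roll":0,"fingers":-1},{"slide":[0,0,0.8],"roll":0,"fingers":-1},{"slide":[0,0,0.8],"roll":0,"fingers":-1},{"slide":[0.49,-0.86,0],"roll":0,"fingers":-1},{"slide":[0.49,-0.86,0],"roll":0,"fingers":-1},{"slide":[0.49,-0.86,0],"roll":0,"fingers":-1},{"slide":[0.49,-0.86,0],"roll":0,"fingers":-1},{"slide":[0.49,-0.86,0],"roll":0,"fingers":-1},{"slide":[0.49,-0.86,0],"roll":0,"fingers":-1},{"slide":[0.49,-0.86,0],"roll":0,"fingers":-1},{"slide":[0.49,-0.86,0],"roll":0,"fingers":-1},{"slide":[0.49,-0.86,0],"roll":0,"fingers":-1},{"slide":[0.49,-0.86,0],"roll":0,"fingers":-1},{"slide":[0,0,-0.5],"roll":0,"fingers":-1},{"slide":[0,0,0],"roll":0,"fingers":-1},{"slide":[0,0,0],"roll":0,"fingers":-1}]}}

```text
t: 15.0
tool_pos: [0.6302, -0.0829, 0.0613]
orientation: [0.071, 1.571, -0.071]
force: [-0.0, 0.6, -1.0]
opening: 0.0293
```

```bash
python3 -c "
from h import *
st(); snap('side','s7',200,150,200,150,4); snap('top','t7',280,100,180,150,4)"
```

```text
t 15.0 pos [ 0.6302 -0.0829  0.0613] jaw 84.8 ax [-0.001  0.    -1.   ] q [-0.21  0.35  1.53  0.    1.26 -1.69] open 0.0293 F [-0.   0.6 -1. ]
```

View pics/s7.png

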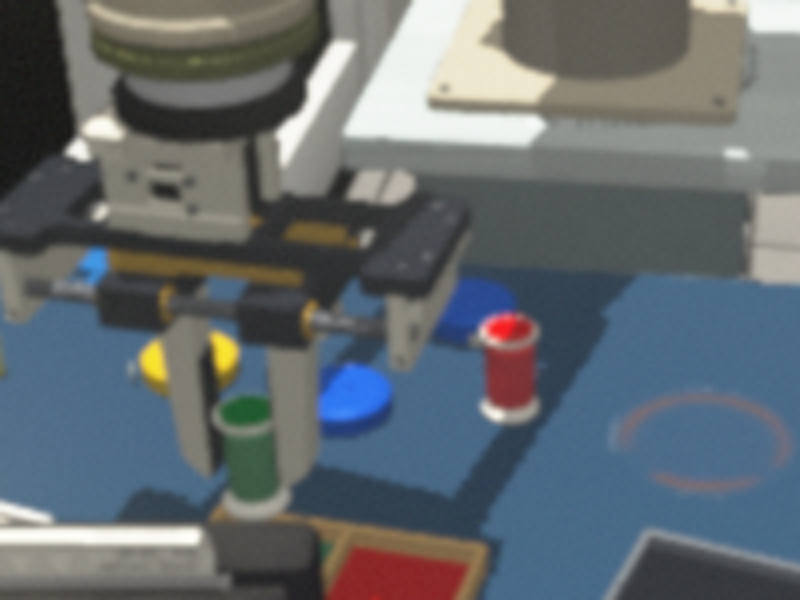

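View pics/t7.png

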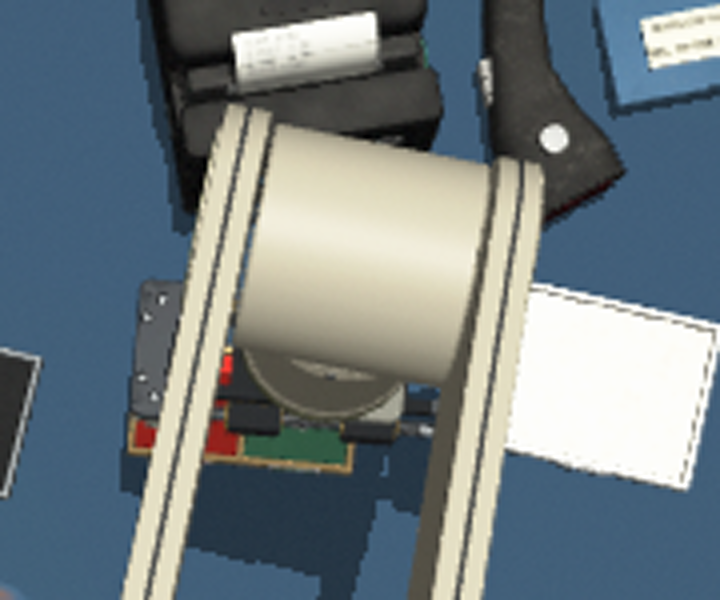

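Call:
{"name": "play_rows", "arguments": {"plan": [{"slide":[0.06,-0.05,-0.4],"roll":0,"fingers":-1},{"slide":[0,0,-0.4],"roll":0,"fingers":-1},{"slide":[0,0,-0.3],"roll":0,"fingers":-1},{"slide":[0,0,-0.2],"roll":0,"fingers":-1},{"slide":[0,0,0],"roll":0,"fingers":-1},{"slide":[0,0,0],"roll":0,"fingers":-1},{"slide":[0,0,0],"roll":0,"fingers":-0.15},{"slide":[0,0,0],"roll":0,"fingers":-0.15},{"slide":[0,0,0],"roll":0,"fingers":-0.15},{"slide":[0,0,0],"roll":0,"fingers":-0.15}]}}

```text
t: 16.35
tool_pos: [0.6328, -0.0854, 0.0228]
orientation: [0.072, 1.57, -0.072]
force: [0.4, 0.1, 0.2]
opening: 0.0393
```

Call:
{"name": "play_rows", "arguments": {"plan": [{"slide":[0,0,0.3],"roll":0,"fingers":-0.15},{"slide":[0,0,0.9],"roll":0,"fingers":-0.15},{"slide":[0,0,0.9],"roll":0,"fingers":0.2},{"slide":[0,0,0.8],"roll":0,"fingers":0.2},{"slide":[-0.87,0.52,0],"roll":0,"fingers":0.2},{"slide":[-0.87,0.52,0],"roll":0,"fingers":0.2},{"slide":[-0.87,0.52,0],"roll":0,"fingers":0.2},{"slide":[-0.87,0.52,0],"roll":0,"fingers":0.2},{"slide":[-0.87,0.52,0],"roll":0,"fingers":0.2},{"slide":[-0.87,0.52,0],"roll":0,"fingers":0.2},{"slide":[0,0,-1],"roll":0,"fingers":0.2},{"slide":[0,0,0],"roll":0,"fingers":0.2},{"slide":[0,0,0],"roll":0,"fingers":0.2}]}}

```text
t: 17.98
tool_pos: [0.4768, 0.008, 0.0808]
orientation: [0.072, 1.569, -0.072]
force: [0.3, -1.3, 0.4]
opening: 0.0557
```

```bash
python3 -c "
from h import *
st(); snap('side','s8',230,150,200,150,4); snap('top','t8',280,150,180,150,4)"
```

```text
t 17.98 pos [0.4768 0.008  0.0808] jaw 84.8 ax [ 0.001 -0.    -1.   ] q [-0.09 -0.09  1.97 -0.    1.26 -1.57] open 0.0557 F [ 0.3 -1.3  0.4]
```

View pics/s8.png

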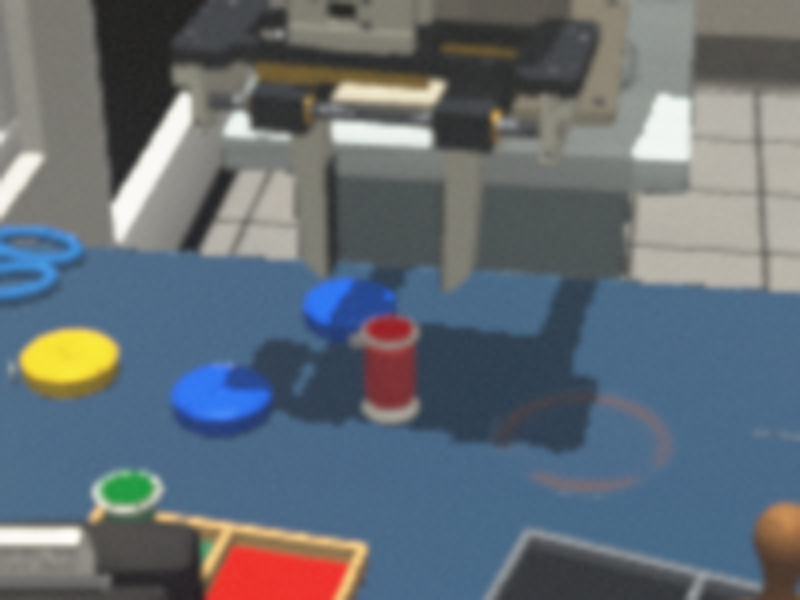

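View pics/t8.png

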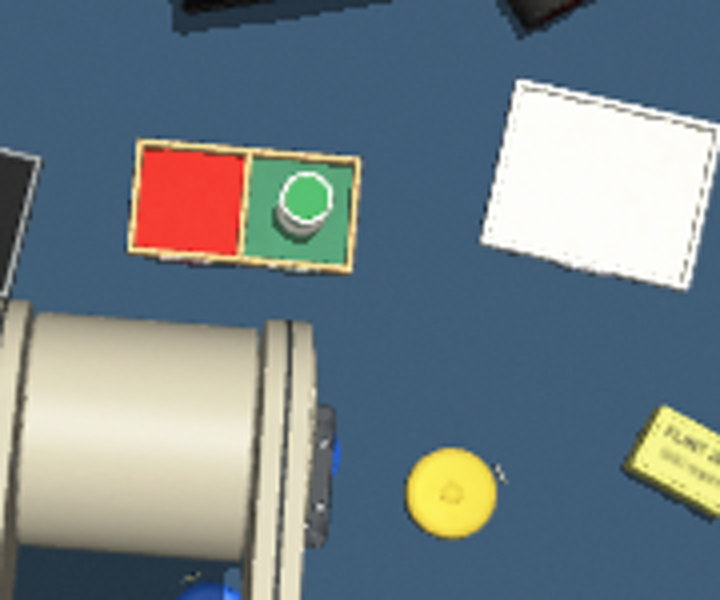

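Call:
{"name": "play_rows", "arguments": {"plan": [{"slide":[-0.03,0,-0.8],"roll":0,"fingers":0.2},{"slide":[0,0,-0.8],"roll":0,"fingers":0.2},{"slide":[0,0,-0.5],"roll":0,"fingers":0.2},{"slide":[0,0,0],"roll":0,"fingers":0.2},{"slide":[0,0,0],"roll":0,"fingers":-1},{"slide":[0,0,0],"roll":0,"fingers":-1},{"slide":[0,0,0],"roll":0,"fingers":-1},{"slide":[0,0,0],"roll":0,"fingers":-1},{"slide":[0,0,0],"roll":0,"fingers":-1},{"slide":[0,0,0],"roll":0,"fingers":-1}]}}

```text
t: 19.32
tool_pos: [0.4758, 0.0081, 0.0174]
orientation: [0.071, 1.569, -0.072]
force: [-0.3, 0.4, 6.4]
opening: 0.0293
```

Call:
{"name": "play_rows", "arguments": {"plan": [{"slide":[0,0,0.4],"roll":0,"fingers":-1},{"slide":[0,0,0.8],"roll":0,"fingers":-1},{"slide":[0,0,0.8],"roll":0,"fingers":-1},{"slide":[0.77,-0.14,0],"roll":0,"fingers":-1},{"slide":[0.77,-0.14,0],"roll":0,"fingers":-1},{"slide":[0.77,-0.14,0],"roll":0,"fingers":-1},{"slide":[0.77,-0.14,0],"roll":0,"fingers":-1},{"slide":[0.77,-0.14,0],"roll":0,"fingers":-1},{"slide":[0.77,-0.14,0],"roll":0,"fingers":-1},{"slide":[0.77,-0.14,0],"roll":0,"fingers":-1},{"slide":[0,0,-0.5],"roll":0,"fingers":-1},{"slide":[0,0,0],"roll":0,"fingers":-1},{"slide":[0,0,0],"roll":0,"fingers":-1}]}}

```text
t: 20.95
tool_pos: [0.6357, -0.021, 0.0612]
orientation: [0.072, 1.571, -0.071]
force: [0.8, -0.5, 0.1]
opening: 0.0291
```

```bash
python3 -c "
from h import *
st(); snap('side','s9',200,150,200,150,4)"
```

```text
t 20.95 pos [ 0.6357 -0.021   0.0612] jaw 84.8 ax [-0.002  0.    -1.   ] q [-0.11  0.35  1.53 -0.    1.26 -1.59] open 0.0291 F [ 0.8 -0.5  0.1]
```

View pics/s9.png

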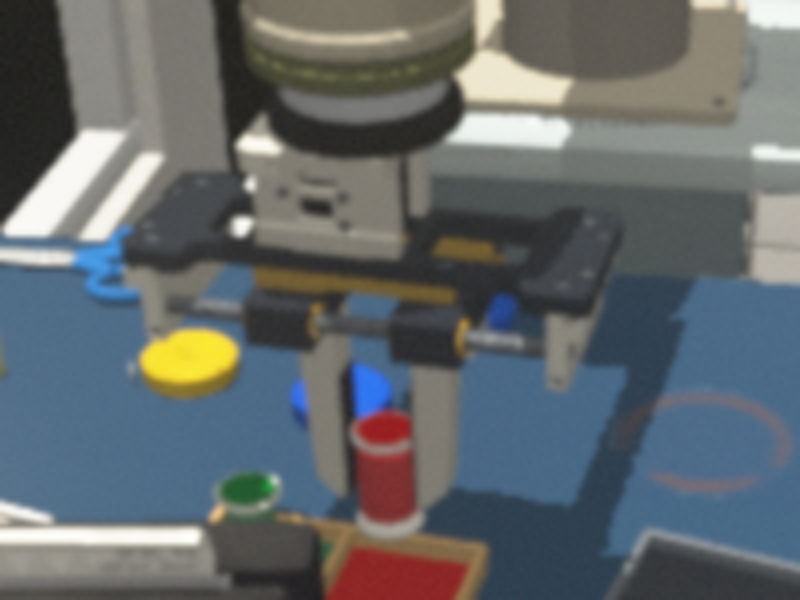

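Call:
{"name": "play_rows", "arguments": {"plan": [{"slide":[0.03,0.02,-0.4],"roll":0,"fingers":-1},{"slide":[0,0,-0.4],"roll":0,"fingers":-1},{"slide":[0,0,-0.3],"roll":0,"fingers":-1},{"slide":[0,0,-0.2],"roll":0,"fingers":-1},{"slide":[0,0,0],"roll":0,"fingers":-1},{"slide":[0,0,0],"roll":0,"fingers":-1},{"slide":[0,0,0],"roll":0,"fingers":-0.15},{"slide":[0,0,0],"roll":0,"fingers":-0.15},{"slide":[0,0,0],"roll":0,"fingers":-0.15},{"slide":[0,0,0],"roll":0,"fingers":-0.15},{"slide":[0,0,0.3],"roll":0,"fingers":-0.15},{"slide":[0,0,0.9],"roll":0,"fingers":-0.15},{"slide":[0,0,0.9],"roll":0,"fingers":0.2},{"slide":[0,0,0.8],"roll":0,"fingers":0.6}]}}

```text
t: 22.75
tool_pos: [0.6383, -0.0207, 0.1117]
orientation: [0.071, 1.568, -0.072]
force: [-0.1, 0.1, 0.2]
opening: 0.055
```

Call:
{"name": "play_rows", "arguments": {"plan": [{"slide":[-0.72,-0.62,0],"roll":-0.94,"fingers":0.6},{"slide":[-0.72,-0.62,0],"roll":-0.94,"fingers":0.6},{"slide":[-0.72,-0.62,0],"roll":-0.94,"fingers":0.6},{"slide":[-0.72,-0.62,0],"roll":-0.94,"fingers":0.6},{"slide":[-0.72,-0.62,0],"roll":-0.94,"fingers":0.6},{"slide":[-0.72,-0.62,0],"roll":-0.94,"fingers":0.6},{"slide":[-0.72,-0.62,0],"roll":-0.94,"fingers":0.6},{"slide":[-0.72,-0.62,0],"roll":-0.94,"fingers":0.6},{"slide":[0,0,-1],"roll":0,"fingers":0.6},{"slide":[0,0,0],"roll":0,"fingers":0.6},{"slide":[0,0,0],"roll":0,"fingers":0.6}]}}

```text
t: 24.12
tool_pos: [0.4656, -0.1694, 0.0808]
orientation: [0.887, 1.382, -0.887]
force: [-0.5, 0.5, -0.2]
opening: 0.0743
```

```bash
python3 -c "
from h import *
st(); snap('side','s10',170,170,160,120,5); snap('top','t10',300,150,180,150,4)
for a in (0,90,180,270): 
  X=(.4653+.026*np.cos(np.radians(a)),-.1692+.026*np.sin(np.radians(a)),.015); print(((proj('side',X)-[170,170])*5).round())"
```

```text
t 24.12 pos [ 0.4656 -0.1694  0.0808] jaw 24.7 ax [ 0.001 -0.    -1.   ] q [-0.45 -0.04  1.92  0.    1.26 -0.88] open 0.0743 F [-0.5  0.5 -0.2]
[362. 368.]
[439. 340.]
[398. 305.]
[323. 331.]
```

View pics/s10.png

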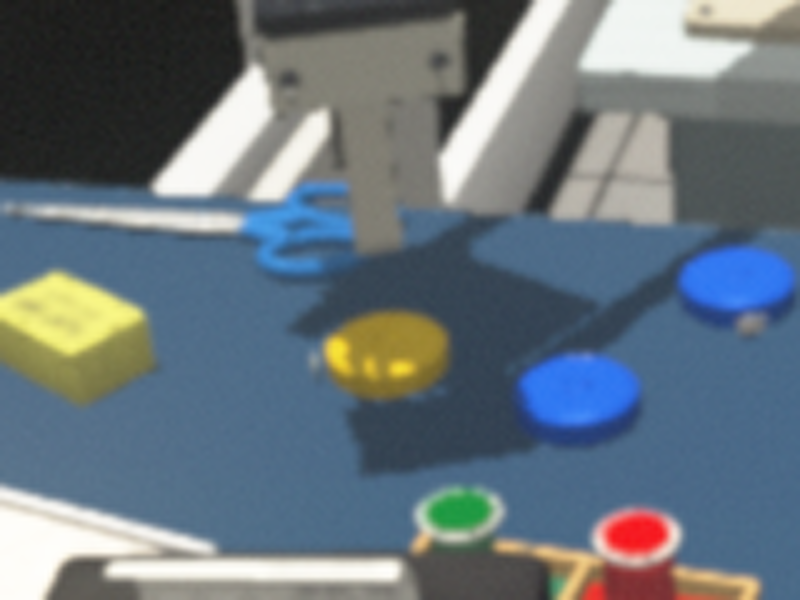

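View pics/t10.png

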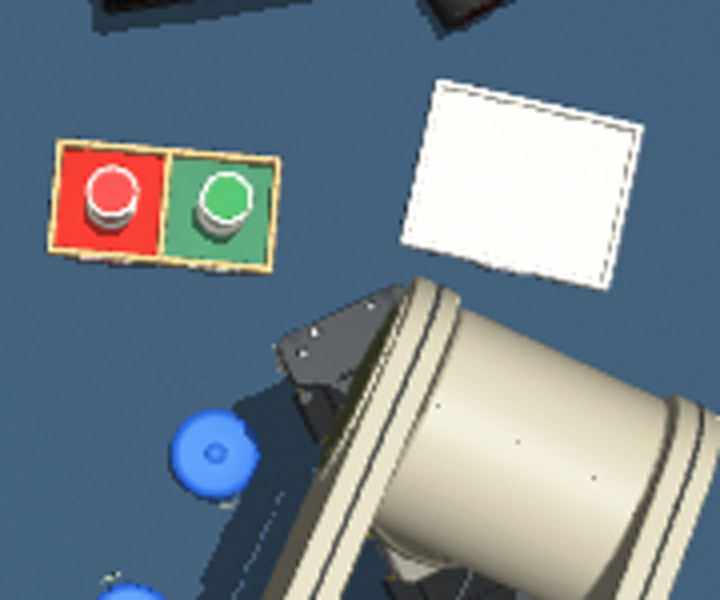

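Call:
{"name": "play_rows", "arguments": {"plan": [{"slide":[0.05,0.02,-0.8],"roll":0,"fingers":0.6},{"slide":[0,0,-0.8],"roll":0,"fingers":0.6},{"slide":[0,0,-0.6],"roll":0,"fingers":0.6},{"slide":[0,0,-0.36],"roll":0,"fingers":0.6},{"slide":[0,0,0],"roll":0,"fingers":0.6},{"slide":[0,0,0],"roll":0,"fingers":-1},{"slide":[0,0,0],"roll":0,"fingers":-1},{"slide":[0,0,0],"roll":0,"fingers":-1},{"slide":[0,0,0],"roll":0,"fingers":-1},{"slide":[0,0,0],"roll":0,"fingers":-1},{"slide":[0,0,0],"roll":0,"fingers":-1}], "squeeze": 15}}

```text
t: 25.6
tool_pos: [0.4671, -0.1691, 0.0036]
orientation: [0.887, 1.381, -0.887]
force: [-1.3, -0.5, 4.5]
opening: 0.0514
```

Call:
{"name": "play_rows", "arguments": {"plan": [{"slide":[0,0,0.3],"roll":0,"fingers":-1},{"slide":[0,0,0.8],"roll":0,"fingers":-1},{"slide":[0,0,0.8],"roll":0,"fingers":-1},{"slide":[0.66,-0.35,0],"roll":0.73,"fingers":-1},{"slide":[0.66,-0.35,0],"roll":0.73,"fingers":-1},{"slide":[0.66,-0.35,0],"roll":0.73,"fingers":-1},{"slide":[0.66,-0.35,0],"roll":0.73,"fingers":-1},{"slide":[0.66,-0.35,0],"roll":0.73,"fingers":-1},{"slide":[0.66,-0.35,0],"roll":0.73,"fingers":-1},{"slide":[0.66,-0.35,0],"roll":0.73,"fingers":-1},{"slide":[0.66,-0.35,0],"roll":0.73,"fingers":-1},{"slide":[0.66,-0.35,0],"roll":0.73,"fingers":-1},{"slide":[0,0,-0.7],"roll":0,"fingers":-1},{"slide":[0,0,0],"roll":0,"fingers":-1},{"slide":[0,0,0],"roll":0,"fingers":-1}]}}

```text
t: 27.48
tool_pos: [0.6435, -0.2626, 0.0379]
orientation: [0.177, 1.566, -0.176]
force: [0.7, -0.8, -1.3]
opening: 0.0517
```

```bash
python3 -c "
from h import *
st(); snap('side','s11',80,170,200,150,4)"
```

```text
t 27.48 pos [ 0.6435 -0.2626  0.0379] jaw 77.1 ax [-0.002  0.001 -1.   ] q [-0.46  0.52  1.35  0.    1.27 -1.81] open 0.0517 F [ 0.7 -0.8 -1.3]
```

View pics/s11.png

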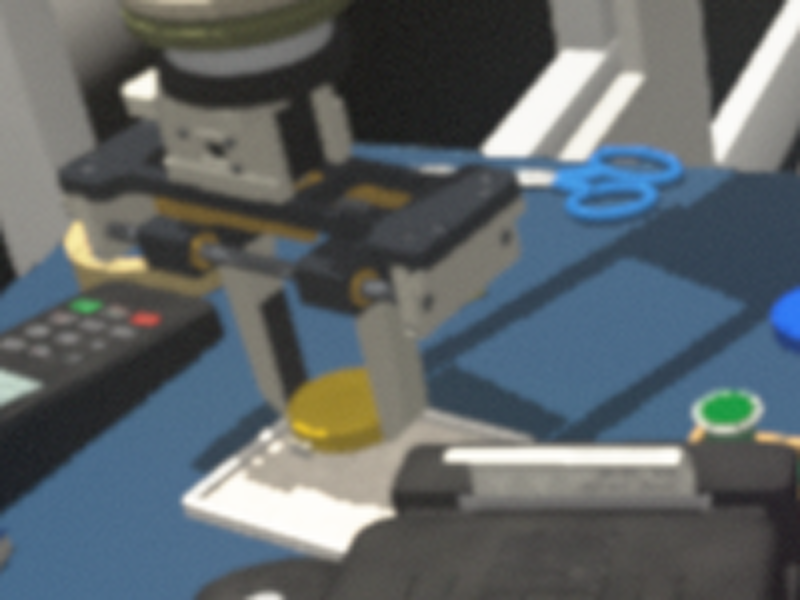

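Call:
{"name": "play_rows", "arguments": {"plan": [{"slide":[0,0,-0.4],"roll":0,"fingers":-1},{"slide":[0,0,-0.3],"roll":0,"fingers":-1},{"slide":[0,0,-0.25],"roll":0,"fingers":-1},{"slide":[0,0,0],"roll":0,"fingers":-1},{"slide":[0,0,0],"roll":0,"fingers":-1},{"slide":[0,0,0],"roll":0,"fingers":0.38},{"slide":[0,0,0],"roll":0,"fingers":0.38},{"slide":[0,0,0],"roll":0,"fingers":0.38},{"slide":[0,0,0],"roll":0,"fingers":0.38}]}}

```text
t: 28.65
tool_pos: [0.6448, -0.2634, 0.0105]
orientation: [0.176, 1.564, -0.176]
force: [0.4, 0.4, -0.2]
opening: 0.0641
```

Call:
{"name": "play_rows", "arguments": {"plan": [{"slide":[0,0,0.3],"roll":0,"fingers":0.38},{"slide":[0,0,1],"roll":0,"fingers":0.38},{"slide":[0,0,1],"roll":0,"fingers":0.38},{"slide":[0,0,1],"roll":0,"fingers":0.38},{"slide":[-0.39,-0.1,0],"roll":-0.96,"fingers":0.5},{"slide":[-0.39,-0.1,0],"roll":-0.96,"fingers":0.5},{"slide":[-0.39,-0.1,0],"roll":-0.96,"fingers":0.5},{"slide":[-0.39,-0.1,0],"roll":-0.96,"fingers":0.5},{"slide":[-0.39,-0.1,0],"roll":-0.96,"fingers":0.5},{"slide":[-0.39,-0.1,0],"roll":-0.96,"fingers":0.5},{"slide":[-0.39,-0.1,0],"roll":-0.96,"fingers":0.5},{"slide":[-0.39,-0.1,0],"roll":-0.96,"fingers":0.5},{"slide":[-0.39,-0.1,0],"roll":-0.96,"fingers":0.5},{"slide":[-0.39,-0.1,0],"roll":-0.96,"fingers":0.5},{"slide":[-0.39,-0.1,0],"roll":-0.96,"fingers":0.5},{"slide":[-0.39,-0.1,0],"roll":-0.96,"fingers":0.5},{"slide":[-0.39,-0.1,0],"roll":-0.96,"fingers":0.5},{"slide":[-0.39,-0.1,0],"roll":-0.96,"fingers":0.5}]}}

```text
t: 30.9
tool_pos: [0.4808, -0.3056, 0.1103]
orientation: [1.591, 0.906, -1.59]
force: [-0.0, 1.1, -0.4]
opening: 0.0699
```

```bash
cat >> ov.py <<'E'
if __name__=='__main__':
    for b in [(.481,-.305,-30.,.04,.062,.028)]:
        draw([b],'b1','top','pics/top0.png',425,240,60,50,6); draw([b],'b2','side','pics/side0.png',155,215,60,50,6)
    cv2.imwrite('pics/b3.png',np.hstack([cv2.imread('pics/b1.png'),cv2.imread('pics/b2.png')]))
E
python3 ov.py; python3 -c "
from h import *
st(); snap('side','s12',80,170,200,150,4); snap('top','t12',330,150,180,150,4)"
```

```text
t 30.9 pos [ 0.4808 -0.3056  0.1103] jaw -30.6 ax [ 0.001 -0.001 -1.   ] q [-0.66  0.13  1.7   0.    1.32 -0.12] open 0.0699 F [-0.   1.1 -0.4]
```

View pics/b3.png

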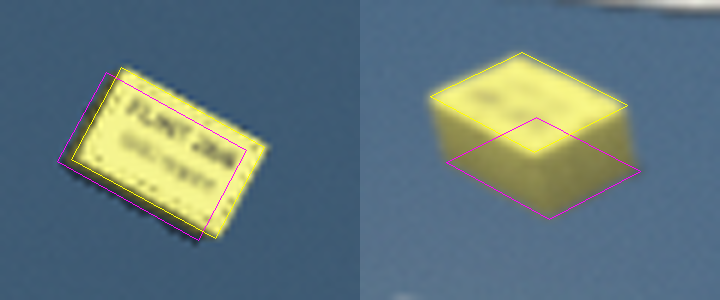

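View pics/s12.png

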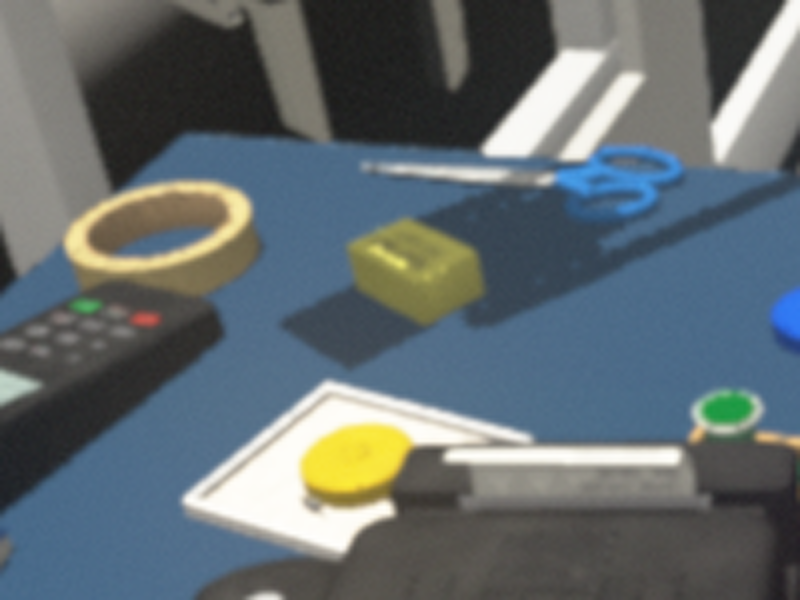

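View pics/t12.png

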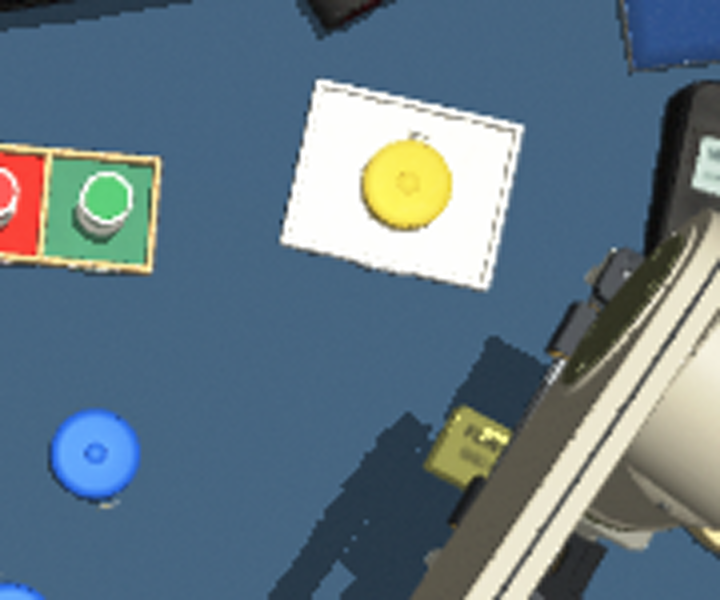

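Call:
{"name": "play_rows", "arguments": {"plan": [{"slide":[0,0,-1],"roll":0.07,"fingers":0.5},{"slide":[0,0,-1],"roll":0,"fingers":0.5},{"slide":[0,0,-0.8],"roll":0,"fingers":0.5},{"slide":[0,0,-0.54],"roll":0,"fingers":0.5},{"slide":[0,0,0],"roll":0,"fingers":0.5},{"slide":[0,0,0],"roll":0,"fingers":-1},{"slide":[0,0,0],"roll":0,"fingers":-1},{"slide":[0,0,0],"roll":0,"fingers":-1},{"slide":[0,0,0],"roll":0,"fingers":-1},{"slide":[0,0,0],"roll":0,"fingers":-1},{"slide":[0,0,0],"roll":0,"fingers":-1},{"slide":[0,0,0],"roll":0,"fingers":-1}], "squeeze": 15}}

```text
t: 32.5
tool_pos: [0.4813, -0.3056, 0.0099]
orientation: [1.581, 0.916, -1.58]
force: [-0.7, 0.3, 6.0]
opening: 0.0395
```

Call:
{"name": "play_rows", "arguments": {"plan": [{"slide":[0,0,0.4],"roll":0,"fingers":-1},{"slide":[0,0,1],"roll":0,"fingers":-1},{"slide":[0,0,1],"roll":0,"fingers":-1},{"slide":[0.34,0.94,0.2],"roll":0.14,"fingers":-1},{"slide":[0.34,0.94,0],"roll":0.14,"fingers":-1},{"slide":[0.34,0.94,0],"roll":0.14,"fingers":-1},{"slide":[0.34,0.94,0],"roll":0.14,"fingers":-1},{"slide":[0.34,0.94,0],"roll":0.14,"fingers":-1},{"slide":[0.34,0.94,0],"roll":0.14,"fingers":-1},{"slide":[0.34,0.94,0],"roll":0.14,"fingers":-1},{"slide":[0.34,0.94,0],"roll":0.14,"fingers":-1},{"slide":[0.34,0.94,0],"roll":0.14,"fingers":-1},{"slide":[0.34,0.94,0],"roll":0.14,"fingers":-1},{"slide":[0.34,0.94,0],"roll":0.14,"fingers":-1},{"slide":[0.34,0.94,0],"roll":0.14,"fingers":-1},{"slide":[0.34,0.94,0],"roll":0.14,"fingers":-1},{"slide":[0.34,0.94,0],"roll":0.14,"fingers":-1},{"slide":[0.34,0.94,0],"roll":0.14,"fingers":-1},{"slide":[0,0,0],"roll":0,"fingers":-1},{"slide":[0,0,0],"roll":0,"fingers":-1}]}}

```text
t: 35.0
tool_pos: [0.6336, 0.1172, 0.0871]
orientation: [1.373, 1.093, -1.375]
force: [0.0, -0.8, -0.4]
opening: 0.0399
```

```bash
python3 -c "
from h import *
st(); snap('side','s13',300,150,200,150,4)"
```

```text
t 35.0 pos [0.6336 0.1172 0.0871] jaw -13.0 ax [-0.001 -0.    -1.   ] q [ 0.1   0.34  1.49 -0.    1.31  0.33] open 0.0399 F [ 0.  -0.8 -0.4]
```

View pics/s13.png

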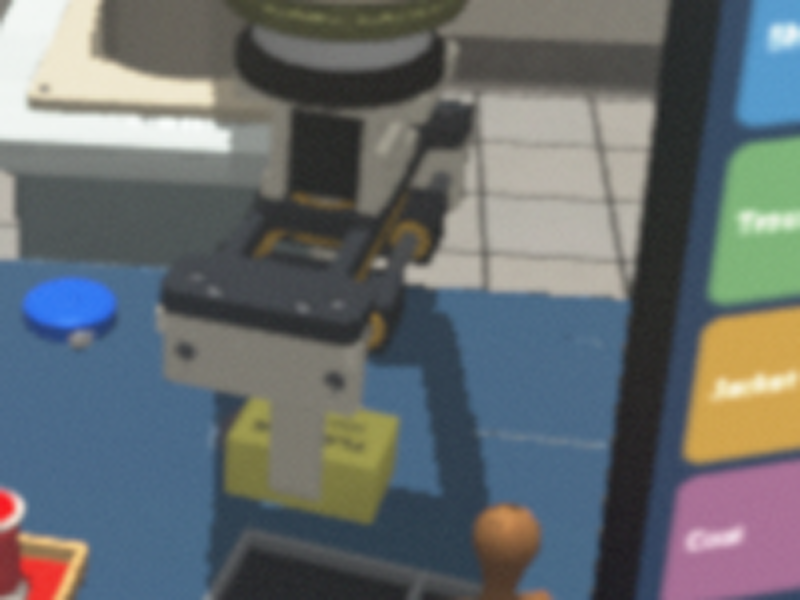

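Call:
{"name": "play_rows", "arguments": {"plan": [{"slide":[0.02,0.02,-0.7],"roll":0,"fingers":-1},{"slide":[0,0,-0.7],"roll":0,"fingers":-1},{"slide":[0,0,-0.5],"roll":0,"fingers":-1},{"slide":[0,0,-0.3],"roll":0,"fingers":-1},{"slide":[0,0,-0.2],"roll":0,"fingers":-1},{"slide":[0,0,0],"roll":0,"fingers":-1},{"slide":[0,0,0],"roll":0,"fingers":-1}]}}

```text
t: 35.92
tool_pos: [0.6352, 0.1184, 0.016]
orientation: [1.375, 1.093, -1.373]
force: [0.4, -0.6, -1.7]
opening: 0.0396
```

```bash
python3 -c "
from h import *
st(); snap('side','s14',330,210,130,110,6)"
```

```text
t 35.92 pos [0.6352 0.1184 0.016 ] jaw -13.0 ax [ 0.001  0.    -1.   ] q [0.1  0.42 1.52 0.   1.19 0.33] open 0.0396 F [ 0.4 -0.6 -1.7]
```

View pics/s14.png

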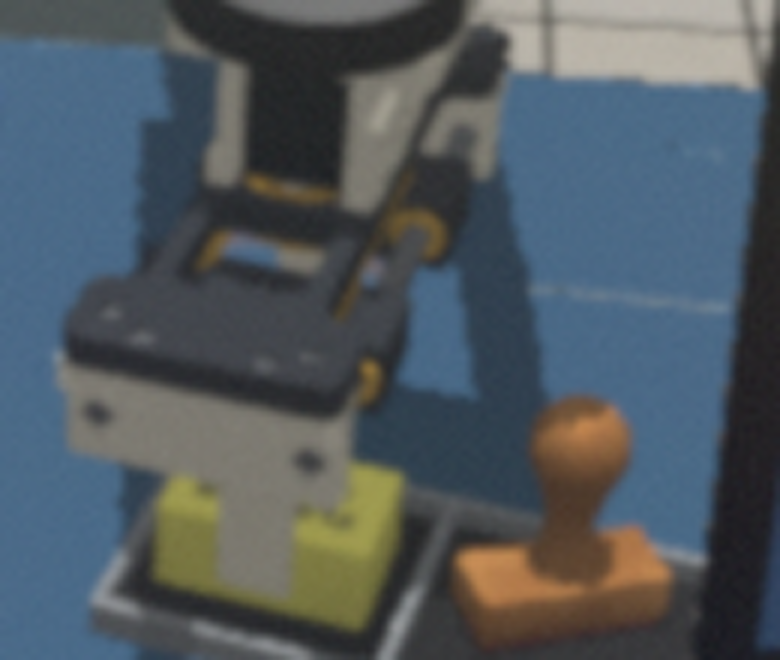

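Call:
{"name": "play_rows", "arguments": {"plan": [{"slide":[0,0,-0.03],"roll":0,"fingers":-1},{"slide":[0,0,0],"roll":0,"fingers":-1},{"slide":[0,0,0],"roll":0,"fingers":0.15},{"slide":[0,0,0],"roll":0,"fingers":0.15},{"slide":[0,0,0],"roll":0,"fingers":0.15},{"slide":[0,0,0],"roll":0,"fingers":0.15},{"slide":[0,0,0.3],"roll":0,"fingers":0.15},{"slide":[0,0,1],"roll":0,"fingers":0.15},{"slide":[0,0,1],"roll":0,"fingers":0.15},{"slide":[0,0,1],"roll":0,"fingers":0.15},{"slide":[-1,0,0.3],"roll":0,"fingers":0.15},{"slide":[-1,0,0.3],"roll":0,"fingers":0.15},{"slide":[-1,0,0.3],"roll":0,"fingers":0.15},{"slide":[-1,0,0.3],"roll":0,"fingers":0.15},{"slide":[-1,0,0],"roll":0,"fingers":0.15},{"slide":[-1,0,0],"roll":0,"fingers":0.15},{"slide":[-1,0,0],"roll":0,"fingers":0.15},{"slide":[0,0,0],"roll":0,"fingers":0.15},{"slide":[0,0,0],"roll":0,"fingers":0.15}]}}

```text
t: 38.35
tool_pos: [0.4254, 0.1183, 0.1502]
orientation: [1.375, 1.092, -1.372]
force: [1.0, -0.2, 0.5]
opening: 0.0532
```

```bash
python3 -c "
from h import *
st(); snap('side','s15',120,220,340,130,2.3); snap('top','t15',210,150,260,90,3)
for n,z in [('red_spool_mid',.028),('green_spool_mid',.028),('card_box_mid',.018),('stamp_mid',.041),('tape_mid',.0115)]:
  for c in ('top','side'):
    print(n,c,[(round(d['p'],2),back(c,d['point'],z)[:2].round(4).tolist()) for d in robot.mark_of(c,n)[:3]])
a=cv2.imread('pics/s15.png');b=cv2.imread('pics/t15.png')
cv2.imwrite('pics/f.png',np.vstack([cv2.copyMakeBorder(x,0,0,0,782-x.shape[1],0) for x in (a,b)]))"
```

```text
t 38.35 pos [0.4254 0.1183 0.1502] jaw -13.0 ax [ 0.002  0.    -1.   ] q [ 0.16 -0.27  2.   -0.    1.41  0.38] open 0.0532 F [ 1.  -0.2  0.5]
red_spool_mid top [(0.51, [0.63, -0.0217])]
red_spool_mid side [(0.65, [0.6294, -0.0258])]
green_spool_mid top [(0.55, [0.6256, -0.0845])]
green_spool_mid side [(0.61, [0.6284, -0.0826]), (0.2, [0.6749, -0.0373])]
card_box_mid top [(0.71, [0.6317, 0.1175])]
card_box_mid side [(0.77, [0.6399, 0.1166]), (0.4, [0.613, 0.2055])]
stamp_mid top [(0.29, [0.632, -0.0868])]
stamp_mid side [(0.63, [0.6414, 0.1998])]
tape_mid top [(0.94, [0.4862, -0.0749]), (0.94, [0.3931, -0.0288]), (0.6, [0.6425, -0.2559])]
tape_mid side [(0.71, [0.3969, -0.0264]), (0.68, [0.4896, -0.0755]), (0.55, [0.6508, -0.2656])]
```

View pics/f.png

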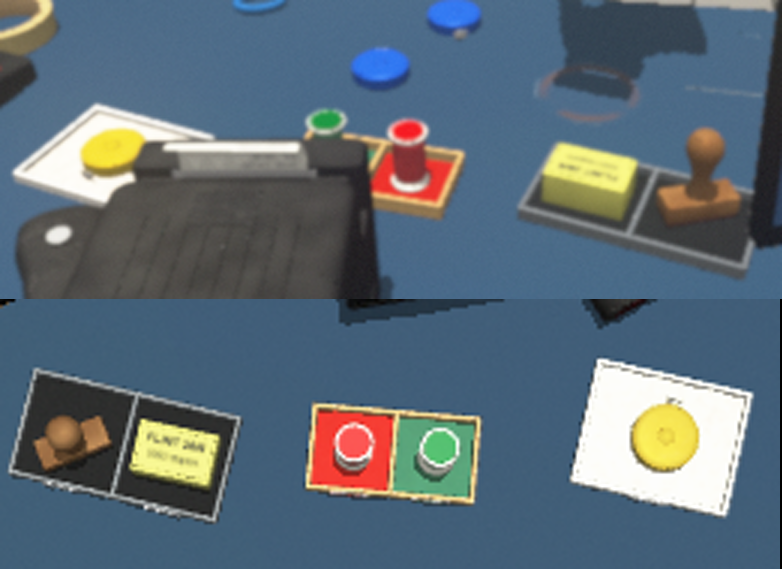

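All five are seated and upright, and the arm is clear, so I'm handing in the job.

```bash
python3 -c "
from plant import robot
print(robot.close_job())"
```

```text
the job is handed in; nothing more can be done
None
```

All five things are in their trays, and I handed the job in at about 39 s of the 128 s. The hand-in gave no verdict.

- **Placement:** the red and green spools stand in their own bays. The stamp is in the +y grey bay and the card box in the -y one. The yellow tape lies in the white tray. The blue look-alikes were not touched.
- **Pictures:** the last top and side pictures show all five upright or flat inside their rims, and the gripper well clear. In the side picture the printer hides the green spool's foot and part of the white tray. The foot of the green spool was therefore only checked from above.
- **Network positions:** these fell mostly within about 8 mm of the positions I aimed for, which is inside the tolerances.
- **Disagreements:** the top-view network gave one low-confidence false report (p 0.29), naming a spool as the stamp. The tape network also listed the two blue look-alikes, and the side view gave a weak second box at the stamp. I went by the pictures in each case.
- **Forces:** every reading was 7 N or less on the wrist.

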